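# Find the free bay of a bench power duct and tip its cover open

### The job

Three of the four look-alike covers on the bench power duct are blocked by adapters stowed beneath them; only one bay is free. Press lightly on the ribbed ends of the covers to find the one that rocks, then push its raised edge up and over until it stands fully open against its stop, and leave it open. Do not press hard on the duct, and leave everything standing about where it is.

Things in the scene. Friction and masses are not known exactly. Their poses are not given: they have to be found in the camera images.
- duct: Aluminium bench power duct, fixed: 160 mm deep (x), 612 long (y), top at 95 mm, end caps 4 mm higher. Origin: centre of underside; x away from robot, y left, z up. Four identical dark steel covers lie flush in its top, centres at x 0, y +177, +59, -59, -177 mm; pins on the line x +15, z 92.5 mm. Adapters block three of them, which give under 2 mm; one bay is free.
- press1 (a point): Cover 1, leftmost: 110 mm (x) by 106 mm (y), 5 mm thick. It tilts on pins at its sides, with a 40 mm tail beyond the pins (far side, three light ribs) and a 70 mm front part towards the robot. This point: middle of the ribbed tail's upper face, 20 mm beyond the pins, 95 mm above the bench when shut; moves with the cover.
- cover1 (a joint): Tilt of cover 1 in rad: 0 shut, grows as the tail sinks and the front edge rises, 1.57 upright, 1.75 fully open on its stop. Stiff pins: it stays where it is left. If free it yields to 2 to 4 N on the ribs. The front part cannot be pressed down, nor its edge got at, while shut. The raised edge swings on a 70 mm arc; shoved level at under 50 degrees it can grip the finger and jam.
- press2 (a point): Cover 2, second from left: 110 mm (x) by 106 mm (y), 5 mm thick. It tilts on pins at its sides, with a 40 mm tail beyond the pins (far side, three light ribs) and a 70 mm front part towards the robot. This point: middle of the ribbed tail's upper face, 20 mm beyond the pins, 95 mm above the bench when shut; moves with the cover.
- cover2 (a joint): Tilt of cover 2 in rad: 0 shut, grows as the tail sinks and the front edge rises, 1.57 upright, 1.75 fully open on its stop. Stiff pins: it stays where it is left. If free it yields to 2 to 4 N on the ribs. The front part cannot be pressed down, nor its edge got at, while shut. The raised edge swings on a 70 mm arc; shoved level at under 50 degrees it can grip the finger and jam.
- press3 (a point): Cover 3, third from left: 110 mm (x) by 106 mm (y), 5 mm thick. It tilts on pins at its sides, with a 40 mm tail beyond the pins (far side, three light ribs) and a 70 mm front part towards the robot. This point: middle of the ribbed tail's upper face, 20 mm beyond the pins, 95 mm above the bench when shut; moves with the cover.
- cover3 (a joint): Tilt of cover 3 in rad: 0 shut, grows as the tail sinks and the front edge rises, 1.57 upright, 1.75 fully open on its stop. Stiff pins: it stays where it is left. If free it yields to 2 to 4 N on the ribs. The front part cannot be pressed down, nor its edge got at, while shut. The raised edge swings on a 70 mm arc; shoved level at under 50 degrees it can grip the finger and jam.
- press4 (a point): Cover 4, rightmost: 110 mm (x) by 106 mm (y), 5 mm thick. It tilts on pins at its sides, with a 40 mm tail beyond the pins (far side, three light ribs) and a 70 mm front part towards the robot. This point: middle of the ribbed tail's upper face, 20 mm beyond the pins, 95 mm above the bench when shut; moves with the cover.
- cover4 (a joint): Tilt of cover 4 in rad: 0 shut, grows as the tail sinks and the front edge rises, 1.57 upright, 1.75 fully open on its stop. Stiff pins: it stays where it is left. If free it yields to 2 to 4 N on the ribs. The front part cannot be pressed down, nor its edge got at, while shut. The raised edge swings on a 70 mm arc; shoved level at under 50 degrees it can grip the finger and jam.
- fan: Square black 120 mm cooling fan, 25 mm thick, lying flat on the bench. Not to be disturbed. Origin: centre of its underside.
- screwdriver: Orange-handled screwdriver, 190 mm, lying on the bench. Not to be disturbed. Origin: a point on the underside of the tool, near its middle.
- flask: Steel vacuum flask standing upright, 74 mm wide, 238 mm tall. Not to be disturbed. Origin: centre of its underside.
- memory: Blue memory module, 133 x 31 x 6.5 mm, lying on the closed right-hand end section of the duct. Not to be disturbed. Origin: centre of its underside.
- pot: Small grey jar with a white cap, 32 mm wide, 40 mm tall, standing on the closed left-hand end section of the duct. Not to be disturbed. Origin: centre of its underside.

How it is judged (in metres and radians):
On the way, in this order (a step that is already met when the one before it is completed fails the run):
1. the loose cover rocks under the fingers' push (contact force between the fingers and duct above 0.2 N and value of joint any of cover1, cover2, cover3, cover4 above 0.15 rad), for 0.04 s.
2. the cover is pushed over past upright (value of joint any of cover1, cover2, cover3, cover4 above 1.55 rad), for 0.1 s.
At the end, for the whole second after the job is handed in: One cover stands fully open (beyond 1.6 rad of its 1.75 rad) and still, the other three are shut (under 0.12 rad), and every bystander is within 20 mm of where it stood (((value of joint cover1 above 1.6 rad and velocity of joint cover1 below 0.05 rad/s and value of joint each of cover2, cover3, cover4 below 0.12 rad) or (value of joint cover2 above 1.6 rad and velocity of joint cover2 below 0.05 rad/s and value of joint each of cover1, cover3, cover4 below 0.12 rad) or (value of joint cover3 above 1.6 rad and velocity of joint cover3 below 0.05 rad/s and value of joint each of cover1, cover2, cover4 below 0.12 rad) or (value of joint cover4 above 1.6 rad and velocity of joint cover4 below 0.05 rad/s and value of joint each of cover1, cover2, cover3 below 0.12 rad)) and distance of each of fan, screwdriver, flask, memory, pot from where it was at the start of the episode below 0.02 m); the robot touches nothing.
It fails at once if the fingers or the arm press on the duct or its covers with more than 80 N (contact force between any of the fingers, the arm and duct above 80 N).
It fails at once if a bystander (fan, screwdriver, flask, memory module or jar) is lifted, knocked or shifted by more than 20 mm (distance of any of fan, screwdriver, flask, memory, pot from where it was at the start of the episode above 0.02 m).
It also fails if it takes over 48 s, if anything falls off the work surface, if the arm or the gripper's body presses on something with over 40 N, if the wrist force passes 120 N, or if a joint passes its speed limit or range.

### The arm

A 7-joint arm with a two-finger parallel gripper is mounted at the origin on the work surface. World frame = base frame: x ahead of the robot, y to its left, z up, the work surface at z = 0. Lengths are in mm, angles in rad, forces in N, time in s.
With the tool pointing down it reaches from about 400 to 875 mm from the base axis. Payload 4.4 kg.
Tool frame: the origin (TCP) lies at the very end of the fingers, on their centre line; the grasp point (between the pads) lies 19 mm behind it; y points along the fingers, z is the direction in which the jaws open and shut, and the axes are right-handed (so a half turn about y gives the same grasp; the last joint's range is limited). The gripper opens to 85 mm and grips with 20 to 120 N. Pads are 22 mm wide; open, the fingers measure 114 mm over their backs; the gripper's body (76 mm by 85 mm) begins 54 mm behind the grasp point. The pads swing forward as they close: fully open they stand 13 mm farther back than shut.
Start: joints at [-1.325, 0.628, 0.038, 1.517, -0.027, 0.996, -0.02], TCP at [199.378, 618.681, 231.313] pointing down, gripper open.
Joint ranges: [-3.06, 3.06], [-0.37, 2.12], [-1.25, 1.32], [0.18, 2.47], [-1.1, 4.24], [0.23, 1.98], [-2.94, 2.94]. Speed limits (rad/s): [2.57, 2.57, 3.14, 3.14, 3.14, 3.14, 3.14].

### API

Orientations are given as [roll, pitch, yaw] about the fixed x, y, z axes, in that order (R = Rz(yaw) Ry(pitch) Rx(roll)).
In Python, from cell import ctrl, imaging, finish_job gives the robot as it stands.
- The arm moves only by the shell command python3 -m inch 'ROWS'. ROWS is JSON, one flat list of numbers, 7 for each row, row after row: the opening, from 0 (shut) to 1 (fully open), then the shift along the tool's x, y, z in cm, then the turn, a rotation vector about the tool's x, y, z in degrees. A call has 1 to 12 rows; each row is the pose to reach, as a shift and turn from the pose commanded when the call began, along the tool's axes at that moment; what a row does not reach only later rows make up. A row lasts 1/10 s, in which the tool goes at most 50 mm and 8.59 degrees, less where a joint would pass 70% of its speed; a pose out of reach is approached as far as the arm can. A call with a gripper value outside its range is refused whole. The fingers move at their own pace and stop on an object; the grip force is fixed at half the most. Time passes only in rows, so rows that repeat a pose let the fingers close. It gives the time, the measured TCP pose, the force and the opening at its end, in the units of the state.
- ctrl.read_state(): the state, without advancing time (a new reading comes with each control period).
- imaging.get_image(name): name is "scene" or "top"; returns a dict with "img" (480x640x3 uint8, red, green, blue), "fx", "fy", "cx", "cy" (pixels), "R" (3x3) and "t" (3): a world point X has camera coordinates R X + t. Camera axes: x right, y down, z forward; pixel columns grow to the right and rows downward; lengths in mm; the calibration is good to about 2 mm. A picture is of the moment at which its call begins. There is no depth.
- finish_job(): hands the job in, once; it reports no verdict.
The state is a dict: "clock": time; "qpos": joint angles; "qd": joint speeds; "tau": joint torques, N m; "eef_pos": TCP position; "tool_rot": TCP orientation; "force": force on the tool from outside, world axes, zero at the start; "torque": the same for the moment, N m; "width": finger opening in mm.
Only numpy, scipy, OpenCV 4.12 (cv2) and the standard library are available. Lean on these libraries where they do the work, as an engineer would, in place of code of your own. Each camera call takes 0.05 s, during which the arm holds its last target.

## Working session

There is one attempt and no reset: what is moved stays moved. The work goes in short steps, Python scripts to look and compute and a shell command to move; the robot and the scene stay as the last step left them, time stands still between calls to the robot, and variables do not carry over. Pictures are saved under pics/ and viewed, and the job is handed in when it is done.

```bash
ls; mkdir -p pics
python3 - <<'E'
from cell import ctrl, imaging
import cv2
s=ctrl.read_state()
for k,v in s.items(): print(k,v)
for n in("scene","top"):
    d=imaging.get_image(n); cv2.imwrite(f"pics/{n}0.png",d["img"][:,:,::-1]); print(n,d["fx"],d["fy"],d["cx"],d["cy"],d["R"],d["t"])
E
```

```text
pics
clock 0.0
qpos [-1.32480691  0.62933259  0.03842043  1.51841894 -0.02697205  0.99627382
 -0.02002103]
qd [ 0.00016502  0.00133218  0.00136151  0.00013882 -0.00043926 -0.00023598
  0.00047171]
tau [ 2.51039637e-06 -5.63406122e+01  1.22614246e+00 -1.93452662e+01
  1.09440248e-02  1.04180185e-02 -3.96214219e-06]
eef_pos [199.16726457 618.05805241 230.38118177]
tool_rot [-1.57271120e+00 -3.63680989e-05 -3.11778932e-01]
force [-0.03999162  0.03147622 -0.26312882]
torque [-0.01750639  0.02276196  0.02214461]
width 85.31068566644431
scene 531.4351131174028 531.4351131174028 320.38651036656216 236.8771104872671 [[-0.55181848  0.83389225  0.01095791]
 [ 0.62357487  0.42129695 -0.65853114]
 [-0.55376055 -0.35655658 -0.75247369]] [ 337.00119002 -174.41868682 1467.66981381]
top 468.57772208633315 468.57772208633315 321.2700217583581 230.95569314766277 [[ 0.01276552 -0.99989978  0.00612115]
 [-0.98285913 -0.01367346 -0.18385038]
 [ 0.18391565 -0.00366928 -0.98293518]] [ -84.71180301  480.70017294 1089.61433372]
```

View pics/scene0.png

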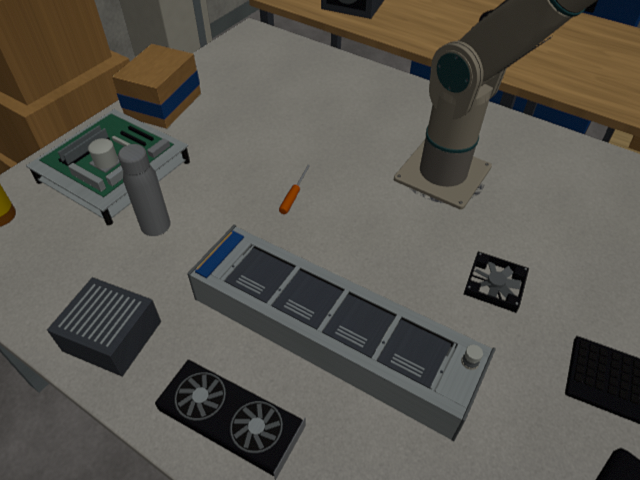

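View pics/top0.png

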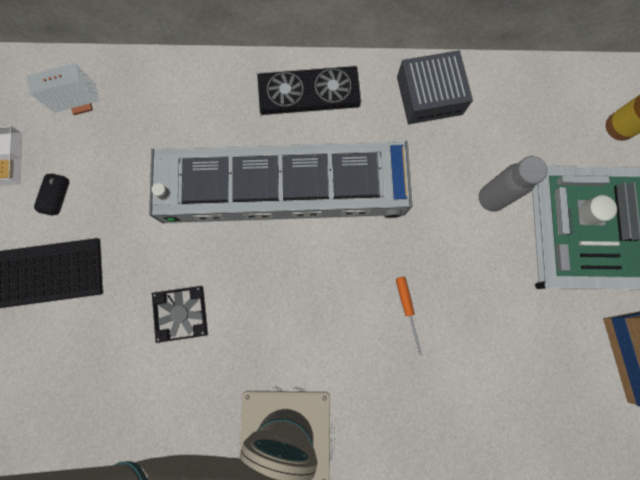

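Both views show the duct with four dark covers, with cover 1 at about px (205,180) and cover 4 at about (355,175) in the top view. The ribs are on the far side. The jar is on the left end and the blue module on the right end. Next I'll measure the covers.

```bash
cat > h.py <<'E'
import numpy as np, cv2
from cell import ctrl, imaging
def ray(d,uv,z):
    uv=np.atleast_2d(np.array(uv,float))
    c=np.c_[(uv[:,0]-d["cx"])/d["fx"],(uv[:,1]-d["cy"])/d["fy"],np.ones(len(uv))]
    R=np.array(d["R"]);C=-R.T@np.array(d["t"]); w=c@R
    return C+w*((z-C[2])/w[:,2])[:,None]
def proj(d,X):
    c=np.atleast_2d(X)@np.array(d["R"]).T+np.array(d["t"])
    return np.c_[c[:,0]/c[:,2]*d["fx"]+d["cx"],c[:,1]/c[:,2]*d["fy"]+d["cy"]]
E
python3 - <<'E'
from h import *
for n,roi in(("top",(175,145,385,205)),("scene",(225,240,460,390))):
    d=imaging.get_image(n); im=d["img"]; x0,y0,x1,y1=roi
    g=cv2.cvtColor(im,cv2.COLOR_RGB2GRAY)
    m=np.zeros_like(g); m[y0:y1,x0:x1]=(g[y0:y1,x0:x1]<95)*255
    k,l,st,ce=cv2.connectedComponentsWithStats(m)
    for i in range(1,k):
        if st[i,4]>600:
            cs,_=cv2.findContours((l==i).astype(np.uint8),0,2); r=cv2.minAreaRect(max(cs,key=cv2.contourArea))
            q=ray(d,cv2.boxPoints(r),95)
            W=ray(d,[r[0]],95)[0]; e1=q[1]-q[0];e2=q[2]-q[1]
            print(n,st[i],W.round(1),np.linalg.norm(e1).round(1),np.linalg.norm(e2).round(1),np.degrees(np.arctan2(e1[1],e1[0])).round(1))
E
```

```text
top [ 332  153   48   46 1813] [ 607.5 -156.9   95. ] 110.1 110.6 -87.2
top [ 283  154   46   47 1802] [601.8 -37.6  95. ] 107.4 110.7 -87.3
top [ 181  157   48   47 1862] [590.7 198.6  95. ] 111.6 112.7 -89.1
top [ 233  156   46   46 1823] [596.1  78.7  95. ] 107.1 110.4 -89.1
scene [  225   243   233   147 10804] [599.3  34.9  95. ] 137.3 510.6 -162.1
scene [ 225  294  181   96 3808] [699.3  34.2  95. ] 49.1 400.7 -164.1
```

```bash
cat >> h.py <<'E'
from scipy.spatial.transform import Rotation as Ro
YAW=np.radians(2.7); U=np.array([np.cos(YAW),np.sin(YAW),0]); V=np.array([-np.sin(YAW),np.cos(YAW),0]); C0=np.array([599.0,20.7,0])
CY=[177,59,-59,-177]
def duct(x,y,z): return C0+U*x+V*y+np.array([0,0,z])
def local(p): p=np.array(p)-C0; return np.array([p@U,p@V,p[2]])
def to(T,yaw=YAW):
    s=ctrl.read_state(); R=Ro.from_euler('xyz',s["tool_rot"]); G=Ro.from_euler('xyz',[-np.pi/2,0,yaw])
    print("shift cm",(R.inv().apply(np.array(T)-s["eef_pos"])/10).round(2),"rot",np.degrees((R.inv()*G).as_rotvec()).round(2))
    print("local",local(s["eef_pos"]).round(1),"F",s["force"].round(2),"w",round(s["width"],1),"t",s["clock"])
E
python3 -c "
from h import *
d=imaging.get_image('top')
print(ray(d,[[161,189]],135), ray(d,[[487,203]],0))
to(duct(37,177,170))"
```

```text
[[556.26332121 285.17786002 135.        ]] [[ 568.64746512 -500.52491422    0.        ]]
shift cm [ 53.62   6.11 -26.75] rot [ 5.000e-02 -2.057e+01 -1.000e-02]
local [-371.1  615.9  230.9] F [ 0.5   0.25 -0.25] w 85.2 t 0.25
```

```bash
python3 -m inch '[0,53.6,5,-26.8,0,-20.6,0, 0,53.6,5,-26.8,0,-20.6,0, 0,53.6,5,-26.8,0,-20.6,0, 0,53.6,5,-26.8,0,-20.6,0, 0,53.6,5,-26.8,0,-20.6,0, 0,53.6,5,-26.8,0,-20.6,0, 0,53.6,5,-26.8,0,-20.6,0, 0,53.6,5,-26.8,0,-20.6,0, 0,53.6,5,-26.8,0,-20.6,0, 0,53.6,5,-26.8,0,-20.6,0, 0,53.6,5,-26.8,0,-20.6,0, 0,53.6,5,-26.8,0,-20.6,0]'; python3 -c "
from h import *
to(duct(37,177,120))"
```

```text
clock: 1.45
eef_pos: [627.6, 198.5, 181.2]
tool_rot: [-1.571, 0.0, 0.048]
force: [0.7, 1.5, -0.1]
width: -0.1
shift cm [0.01 6.12 0.08] rot [-0.01  0.03 -0.  ]
local [ 36.9 176.2 181.2] F [ 0.71  1.51 -0.09] w -0.1 t 1.45
```

```bash
python3 -m inch '[0,0,4,0,0,0,0, 0,0,6.5,0,0,0,0, 0,0,7.6,0,0,0,0, 0,0,7.6,0,0,0,0, 0,0,7.6,0,0,0,0]'; python3 -c "
from h import *
to(duct(37,177,97))
for n in('top','scene'):
  d=imaging.get_image(n); p=proj(d,[duct(37,177,95)])[0]; print(n,p)
  x,y=p.astype(int); c=d['img'][max(0,y-70):y+70,max(0,x-90):x+90,::-1]; cv2.imwrite(f'pics/{n}1.png',cv2.resize(c,None,fx=4,fy=4))
"
```

```text
clock: 1.95
eef_pos: [626.9, 200.9, 106.4]
tool_rot: [-1.57, -0.002, 0.049]
force: [-0.4, -0.4, 0.8]
width: -0.1
shift cm [ 0.06  0.94 -0.17] rot [-0.03  0.08  0.09]
local [ 36.4 178.7 106.4] F [-0.42 -0.44  0.85] w -0.1 t 1.95
top [205.13306124 165.007938  ]
scene [406.2015922  366.43825828]
```

View pics/scene1.png

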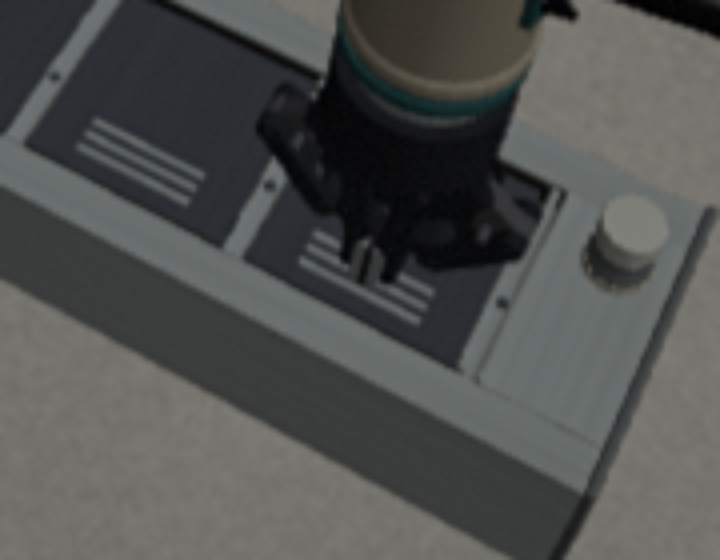

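View pics/top1.png

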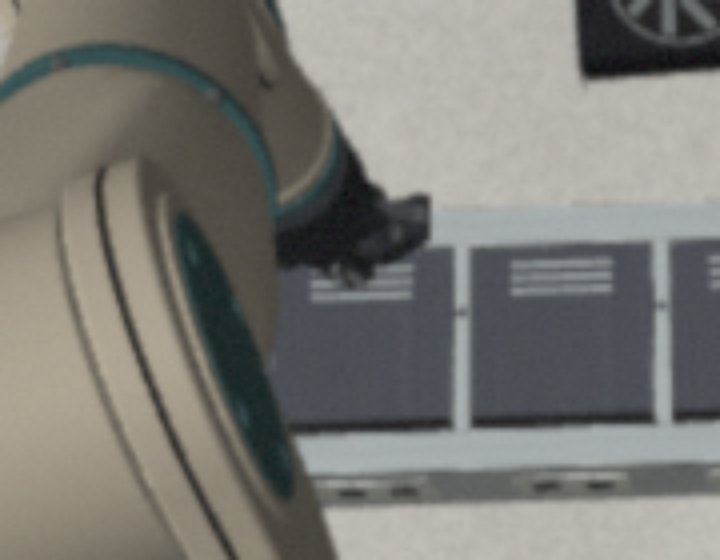

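The scene picture shows the closed fingertips just above cover 1's ribs, at about crop px (365,280). Alignment is good, so I'll press lightly.

```bash
python3 -m inch '[0,0.05,0.5,-0.15,0,0,0, 0,0.05,0.8,-0.15,0,0,0, 0,0.05,0.95,-0.15,0,0,0, 0,0.05,1.05,-0.15,0,0,0, 0,0.05,1.05,-0.15,0,0,0]'; python3 -m inch '[0,0,0.1,0,0,0,0, 0,0,0.2,0,0,0,0, 0,0,0.2,0,0,0,0]'
```

```text
clock: 2.55
eef_pos: [626.9, 198.6, 94.9]
tool_rot: [-1.571, 0.0, 0.048]
force: [0.6, 0.1, -0.0]
width: -0.1
clock: 2.85
eef_pos: [627.0, 198.6, 94.4]
tool_rot: [-1.571, -0.0, 0.048]
force: [-3.4, -0.1, 11.1]
width: -0.0
```

```bash
python3 -m inch '[0,0,0.1,0,0,0,0, 0,0,0.1,0,0,0,0, 0,0,0.1,0,0,0,0]'; python3 -m inch '[0,0,-2,0,0,0,0, 0,0,-3,0,0,0,0, 0,0,-3,0,0,0,0]';python3 -c "
from h import *
to(duct(37,59,115))"
```

```text
clock: 3.15
eef_pos: [627.0, 198.6, 94.3]
tool_rot: [-1.571, -0.001, 0.048]
force: [-5.2, -1.7, 16.4]
width: -0.1
clock: 3.45
eef_pos: [628.2, 199.1, 123.5]
tool_rot: [-1.57, -0.003, 0.048]
force: [1.4, 0.8, 0.6]
width: 0.3
shift cm [ -0.07   0.84 -11.78] rot [-0.06  0.03  0.2 ]
local [ 37.6 176.8 123.5] F [1.41 0.79 0.61] w 0.3 t 3.45
```

Cover 1 is blocked: 16 N with no sink. Next is cover 2.

```bash
python3 -m inch '[0,0,0,-5,0,0,0, 0,0,0.5,-10,0,0,0, 0,0,1.5,-11.8,0,0,0, 0,0,2.3,-11.8,0,0,0, 0,0,2.7,-11.8,0,0,0, 0,0,2.8,-11.8,0,0,0, 0,0,2.8,-11.8,0,0,0]'; python3 -c "
from h import *
to(duct(37,59,95))"
```

```text
clock: 4.15
eef_pos: [632.4, 80.5, 94.5]
tool_rot: [-1.573, 0.001, 0.049]
force: [-1.4, -4.3, 7.4]
width: 0.3
shift cm [ 0.08 -0.05  0.08] rot [ 0.11  0.11 -0.03]
local [36.2 58.2 94.5] F [-1.37 -4.34  7.37] w 0.3 t 4.15
```

```bash
python3 -m inch '[0,0,0.1,0,0,0,0, 0,0,0.2,0,0,0,0, 0,0,0.2,0,0,0,0]'; python3 -m inch '[0,0,-2,0,0,0,0, 0,0,-3,0,0,0,0, 0,0,-3,0,0,0,0]';python3 -c "
from h import *
to(duct(37,-59,115))"
```

```text
clock: 4.45
eef_pos: [632.5, 80.7, 94.3]
tool_rot: [-1.573, -0.0, 0.049]
force: [-4.6, -5.7, 19.4]
width: 0.2
clock: 4.75
eef_pos: [633.6, 83.3, 123.2]
tool_rot: [-1.569, -0.003, 0.05]
force: [-0.1, -0.1, -0.1]
width: 0.0
shift cm [ -0.09   0.8  -11.99] rot [-0.1   0.18  0.18]
local [ 37.5  60.9 123.2] F [-0.1  -0.1  -0.13] w 0.0 t 4.75
```

Cover 2 is blocked too. On to cover 3.

```bash
python3 -m inch '[0,0,0,-5,0,0,0, 0,0,0.5,-10,0,0,0, 0,0,1.5,-11.9,0,0,0, 0,0,2.3,-11.9,0,0,0, 0,0,2.7,-11.9,0,0,0, 0,0,2.8,-11.9,0,0,0, 0,0,2.9,-11.9,0,0,0, 0,0,2.9,-11.9,0,0,0]'; python3 -c "
from h import *
to(duct(37,-59,95))"
```

```text
clock: 5.55
eef_pos: [637.6, -38.5, 94.4]
tool_rot: [-1.573, 0.001, 0.05]
force: [-4.2, -6.4, 13.9]
width: -0.1
shift cm [ 0.13 -0.06  0.19] rot [ 0.15  0.14 -0.08]
local [ 35.7 -61.   94.4] F [-4.23 -6.41 13.91] w -0.1 t 5.55
```

Cover 3 is blocked as well (14 N). That leaves cover 4.

```bash
python3 -m inch '[0,0,-2,0,0,0,0, 0,0,-3,0,0,0,0, 0,0,-3,0,0,0,0]';python3 -c "
from h import *
to(duct(40,-177,115))"
```

```text
clock: 5.85
eef_pos: [639.6, -35.4, 124.2]
tool_rot: [-1.569, -0.003, 0.051]
force: [0.5, -0.3, 0.8]
width: -0.0
shift cm [  0.17   0.91 -11.91] rot [-0.08  0.21  0.19]
local [ 37.9 -58.  124.2] F [ 0.55 -0.34  0.78] w -0.0 t 5.85
```

```bash
python3 -m inch '[0,0.2,0,-5,0,0,0, 0,0.3,0.5,-10,0,0,0, 0,0.3,1.5,-11.9,0,0,0, 0,0.3,2.3,-11.9,0,0,0, 0,0.3,2.7,-11.9,0,0,0, 0,0.3,2.9,-11.9,0,0,0, 0,0.3,2.9,-11.9,0,0,0, 0,0.3,2.9,-11.9,0,0,0]'; python3 -c "
from h import *
to(duct(42,-177,95))"
```

```text
clock: 6.65
eef_pos: [647.4, -154.6, 94.0]
tool_rot: [-1.569, -0.001, 0.05]
force: [-0.5, 0.6, 0.3]
width: -0.2
shift cm [ 0.2  -0.1   0.04] rot [-0.08  0.16  0.03]
local [  40.1 -177.4   94. ] F [-0.51  0.55  0.32] w -0.2 t 6.65
```

```bash
python3 -m inch '[0,0.1,0.3,0,0,0,0, 0,0.2,0.6,0,0,0,0, 0,0.2,0.9,0,0,0,0, 0,0.2,0.9,0,0,0,0]'; python3 -c "
from h import *
to(duct(42,-177,70))"
```

```text
clock: 7.05
eef_pos: [649.3, -156.2, 84.6]
tool_rot: [-1.57, -0.001, 0.048]
force: [1.4, 0.9, 1.0]
width: 0.1
shift cm [0.01 1.46 0.21] rot [-0.03  0.05  0.03]
local [  41.9 -179.1   84.6] F [1.37 0.89 0.95] w 0.1 t 7.05
```

Cover 4 rocks. I'll push the tail deeper.

```bash
python3 -m inch '[0,0,0.5,0.1,0,0,0, 0,0,0.9,0.1,0,0,0, 0,0,1.3,0.1,0,0,0, 0,0,1.6,0.1,0,0,0, 0,0,1.6,0.1,0,0,0]'; python3 -c "
from h import *
to(duct(42,-177,62))
for n in('top','scene'):
  d=imaging.get_image(n); p=proj(d,[duct(0,-177,110)])[0]; print(n,p)
  x,y=p.astype(int); c=d['img'][max(0,y-70):y+70,max(0,x-90):x+90,::-1]; cv2.imwrite(f'pics/{n}2.png',cv2.resize(c,None,fx=4,fy=4))
"
```

```text
clock: 7.55
eef_pos: [648.5, -155.8, 68.0]
tool_rot: [-1.571, 0.001, 0.048]
force: [0.2, -1.0, -0.4]
width: 0.1
shift cm [0.09 0.6  0.17] rot [-0.    0.03 -0.05]
local [  41.1 -178.7   68. ] F [ 0.17 -1.   -0.41] w 0.1 t 7.55
top [355.45805625 173.41335511]
scene [259.21378932 268.68780667]
```

View pics/scene2.png

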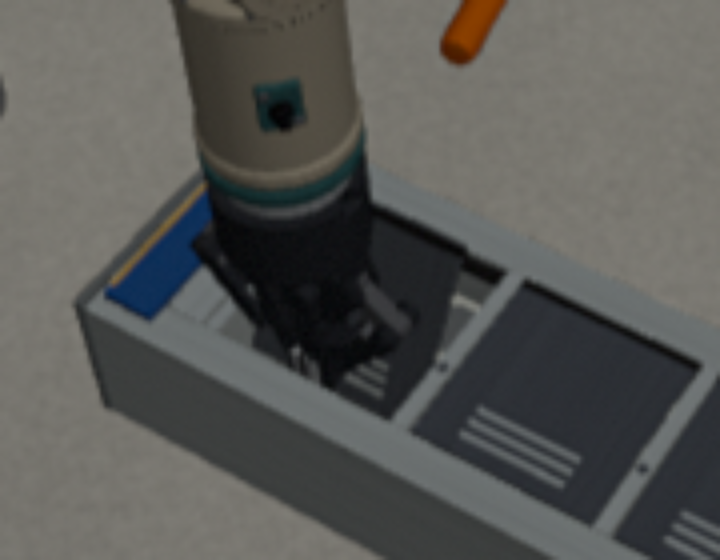

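View pics/top2.png

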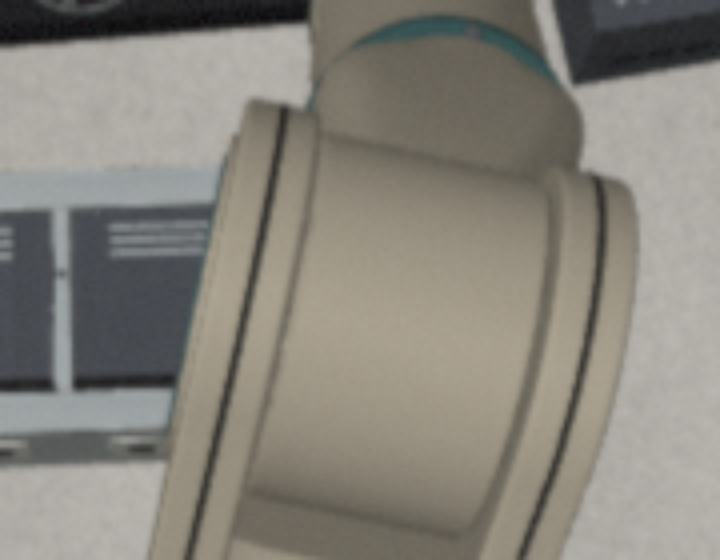

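```bash
python3 -c "
from h import *
d=imaging.get_image('scene')
cv2.imwrite('pics/s3.png',cv2.resize(d['img'][220:340,190:330,::-1],None,fx=5,fy=5))
for t in range(0,75,5):
  a=np.radians(t); print(t,[proj(d,[duct(15-70*np.cos(a)-2.5*np.sin(a),y,92.5+70*np.sin(a)+2.5*np.cos(a))])[0].round(1) for y in(-124,-230)])
"
```

```text
0 [array([295.2, 265.8]), array([254.4, 245.9])]
5 [array([295.1, 264. ]), array([254.1, 244.2])]
10 [array([294.9, 262.4]), array([253.7, 242.5])]
15 [array([294.5, 261. ]), array([253.2, 241.1])]
20 [array([294. , 259.8]), array([252.5, 239.8])]
25 [array([293.4, 258.8]), array([251.7, 238.8])]
30 [array([292.6, 258. ]), array([250.8, 237.9])]
35 [array([291.8, 257.5]), array([249.7, 237.3])]
40 [array([290.7, 257.2]), array([248.6, 236.9])]
45 [array([289.6, 257.2]), array([247.3, 236.8])]
50 [array([288.4, 257.4]), array([245.9, 236.9])]
55 [array([287. , 257.8]), array([244.4, 237.2])]
60 [array([285.6, 258.5]), array([242.8, 237.8])]
65 [array([284.1, 259.5]), array([241.1, 238.6])]
70 [array([282.5, 260.6]), array([239.4, 239.7])]
```

View pics/s3.png

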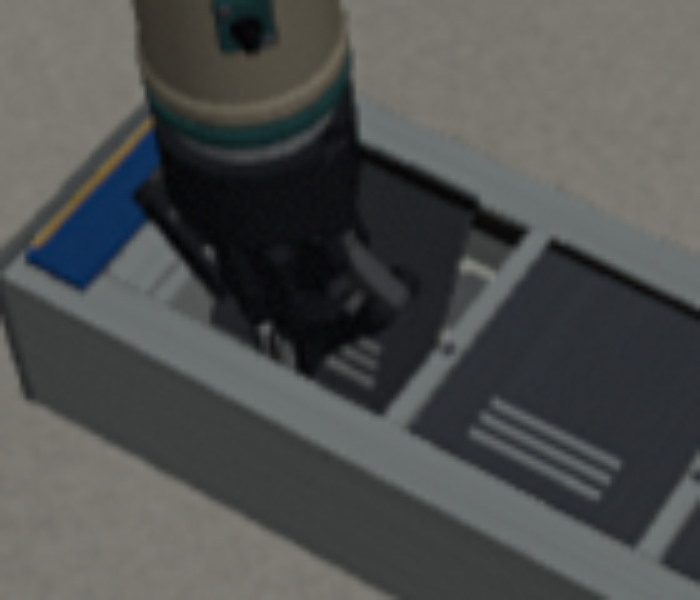

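The scene picture shows cover 4's front corner raised at px (286,261). That matches about 60°, and the finger geometry gives about 61°, so it's past the jam zone. I'll retract, go over to the robot side and push the edge.

```bash
python3 -m inch '[0,0,-2,0,0,0,0, 0,0,-6,0,0,0,0, 0,0,-10,0,0,0,0, 0,0,-14,0,0,0,0, 0,0,-14.5,0,0,0,0, 0,0,-14.5,0,0,0,0]'; python3 -c "
from h import *
to(duct(-65,-177,130))
d=imaging.get_image('scene')
cv2.imwrite('pics/s4.png',cv2.resize(d['img'][200:340,190:330,::-1],None,fx=4,fy=4))
"
```

```text
clock: 8.3
eef_pos: [649.3, -155.8, 215.5]
tool_rot: [-1.571, -0.002, 0.048]
force: [-0.6, 0.7, -0.9]
width: -0.4
shift cm [-10.71   8.52   0.18] rot [0.04 0.03 0.14]
local [  41.9 -178.7  215.5] F [-0.61  0.71 -0.92] w -0.4 t 8.3
```

View pics/s4.png

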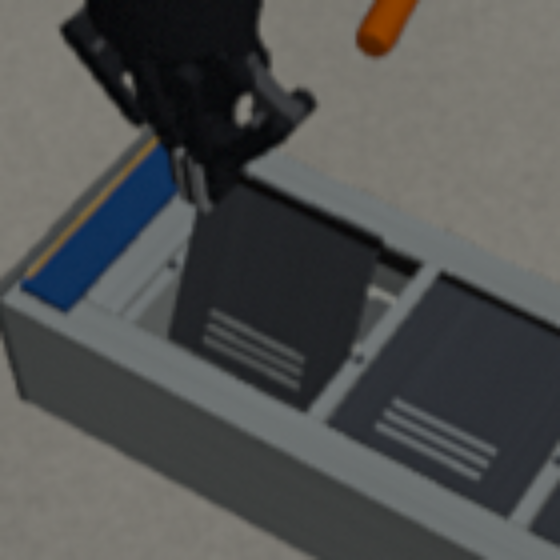

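The cover stays raised by itself, with its corner at px (285,260). Next I'll move to the robot side of it and descend.

```bash
python3 -m inch '[0,-4.5,0,0.1,0,0,0, 0,-9,0,0.2,0,0,0, 0,-11,0,0.2,0,0,0, 0,-11,0.5,0.2,0,0,0, 0,-11,4.5,0.2,0,0,0, 0,-11,8,0.2,0,0,0, 0,-11,8.5,0.2,0,0,0, 0,-11,8.5,0.2,0,0,0]'; python3 -c "
from h import *
to(duct(0,-177,130))
d=imaging.get_image('scene')
cv2.imwrite('pics/s5.png',cv2.resize(d['img'][180:320,190:330,::-1],None,fx=4,fy=4))
d=imaging.get_image('top')
cv2.imwrite('pics/t5.png',cv2.resize(d['img'][100:240,280:420,::-1],None,fx=4,fy=4))
"
```

```text
clock: 9.15
eef_pos: [538.4, -158.4, 127.2]
tool_rot: [-1.569, 0.003, 0.048]
force: [0.6, -0.4, 0.4]
width: -0.1
shift cm [ 6.89 -0.3  -0.1 ] rot [-0.08  0.06 -0.19]
local [ -68.9 -176.1  127.2] F [ 0.62 -0.4   0.43] w -0.1 t 9.15
```

View pics/s5.png

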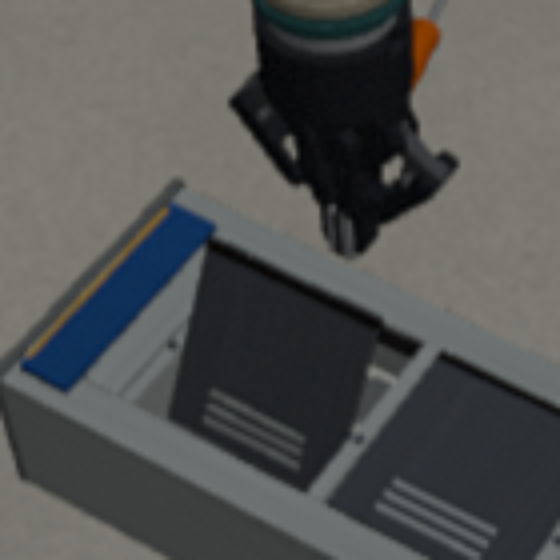

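The raised edge corners are at px (285,260) and (242.5,239.5), which fits 60–65°. The finger is on the robot side and clear, so I'll push.

```bash
python3 -m inch '[0,1.5,0,0,0,0,0, 0,2.5,0,0,0,0,0, 0,3.2,-0.1,0,0,0,0, 0,3.7,-0.2,0,0,0,0, 0,4.2,-0.3,0,0,0,0, 0,4.7,-0.3,0,0,0,0, 0,5.2,-0.3,0,0,0,0, 0,5.2,-0.3,0,0,0,0]'; python3 -m inch '[0,0.4,0,0,0,0,0, 0,0.8,0,0,0,0,0, 0,1.2,0,0,0,0,0, 0,1.6,0,0,0,0,0, 0,1.6,0,0,0,0,0]'; python3 -c "
from h import *
to(duct(7,-177,130))
d=imaging.get_image('scene')
cv2.imwrite('pics/s6.png',cv2.resize(d['img'][180:320,190:330,::-1],None,fx=4,fy=4))
"
```

```text
clock: 10.05
eef_pos: [591.7, -156.4, 131.9]
tool_rot: [-1.571, -0.001, 0.048]
force: [0.1, -0.5, 0.3]
width: 0.2
clock: 10.55
eef_pos: [607.7, -155.6, 131.9]
tool_rot: [-1.571, -0.001, 0.048]
force: [0.2, 0.2, -0.3]
width: 0.0
shift cm [ 0.66  0.19 -0.05] rot [-0.    0.06  0.05]
local [   0.4 -176.5  131.9] F [ 0.18  0.25 -0.35] w 0.0 t 10.55
```

View pics/s6.png

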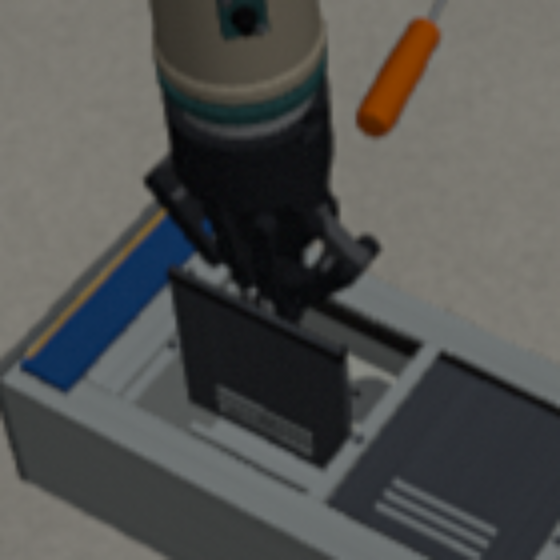

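The cover is close to upright, with its top edge at crop px (175,272) to (345,355). I'll keep going to the stop, watching the force.

```bash
python3 -m inch '[0,0.3,0,0,0,0,0, 0,0.5,0,0,0,0,0, 0,0.7,0,0,0,0,0, 0,0.7,0,0,0,0,0]'; python3 -m inch '[0,0.15,0,0,0,0,0, 0,0.3,0,0,0,0,0, 0,0.3,0,0,0,0,0]'; python3 -c "
from h import *
to(duct(7,-177,130))
"
```

```text
clock: 11.0
eef_pos: [614.1, -155.4, 131.8]
tool_rot: [-1.571, -0.0, 0.048]
force: [-0.5, -0.8, -0.1]
width: -0.3
clock: 11.3
eef_pos: [616.6, -155.3, 131.8]
tool_rot: [-1.571, 0.001, 0.048]
force: [-1.5, -0.0, -0.7]
width: 0.1
shift cm [-0.23  0.18 -0.04] rot [-0.    0.03 -0.04]
local [   9.3 -176.6  131.8] F [-1.48 -0.04 -0.68] w 0.1 t 11.3
```

```bash
python3 -m inch '[0,0.15,0,0,0,0,0, 0,0.3,0,0,0,0,0, 0,0.3,0,0,0,0,0]'; python3 -c "
from h import *
d=imaging.get_image('scene')
cv2.imwrite('pics/s7.png',cv2.resize(d['img'][180:320,190:330,::-1],None,fx=4,fy=4))
for t in range(60,110,5):
  a=np.radians(t); print(t,[proj(d,[duct(15-70*np.cos(a)+2.5*np.sin(a),y,92.5+70*np.sin(a)+2.5*np.cos(a))])[0].round(1) for y in(-124,-230)])
to(duct(7,-177,130))
"
```

```text
clock: 11.6
eef_pos: [616.8, -155.3, 131.6]
tool_rot: [-1.57, 0.006, 0.047]
force: [-8.3, -0.1, 4.7]
width: -0.2
60 [array([284.4, 259.9]), array([241.5, 239.1])]
65 [array([282.8, 261. ]), array([239.8, 240. ])]
70 [array([281.2, 262.2]), array([238. , 241.2])]
75 [array([279.5, 263.7]), array([236.2, 242.5])]
80 [array([277.8, 265.4]), array([234.4, 244.1])]
85 [array([276. , 267.3]), array([232.5, 245.8])]
90 [array([274.3, 269.4]), array([230.7, 247.8])]
95 [array([272.5, 271.7]), array([228.9, 249.9])]
100 [array([270.8, 274.1]), array([227.1, 252.2])]
105 [array([269.2, 276.7]), array([225.4, 254.7])]
shift cm [-0.25  0.17 -0.04] rot [-0.03  0.01 -0.36]
local [   9.5 -176.6  131.6] F [-7.74  0.05  5.4 ] w -0.1 t 11.65
```

View pics/s7.png

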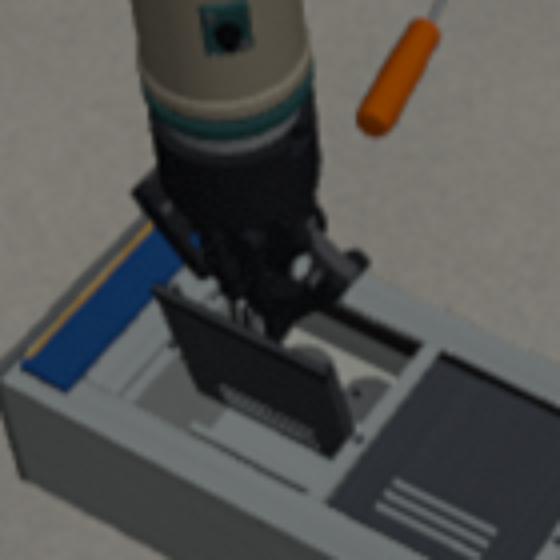

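Force jumped to 8 N with no more travel, so it's on the stop. The edge corners at about px (272,275) and (229,252) fit 100°. Retreating now.

```bash
python3 -m inch '[0,-1.5,0,0,0,0,0, 0,-4,0,0,0,0,0, 0,-8,-1,0,0,0,0, 0,-10,-5,0,0,0,0, 0,-12,-9,0,0,0,0, 0,-16,-9,0,0,0,0, 0,-16,-9,0,0,0,0, 0,-16,-9,0,0,0,0]'; python3 -c "
from h import *
d=imaging.get_image('scene')
cv2.imwrite('pics/s8.png',d['img'][:,:,::-1])
cv2.imwrite('pics/s8c.png',cv2.resize(d['img'][180:320,190:330,::-1],None,fx=4,fy=4))
d=imaging.get_image('top')
cv2.imwrite('pics/t8.png',d['img'][:,:,::-1])
to(duct(7,-177,130))
"
```

```text
clock: 12.45
eef_pos: [460.4, -163.1, 222.7]
tool_rot: [-1.572, -0.002, 0.047]
force: [0.7, -0.1, -0.0]
width: -0.0
shift cm [15.28  9.24 -0.04] rot [0.01 0.06 0.12]
local [-146.  -176.7  222.1] F [ 1.1   0.53 -0.12] w -0.5 t 12.55
```

View pics/s8c.png

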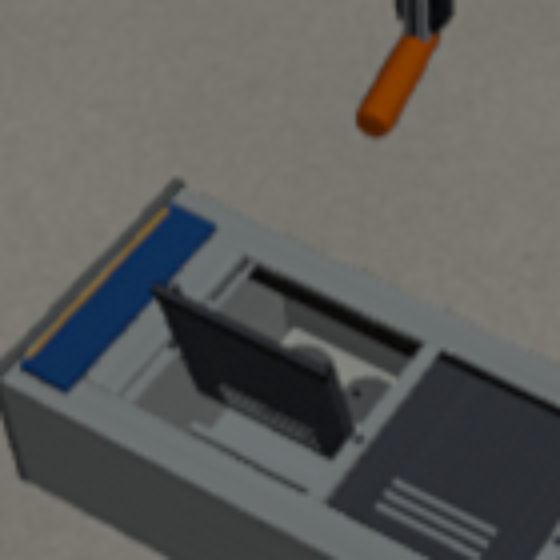

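View pics/s8.png

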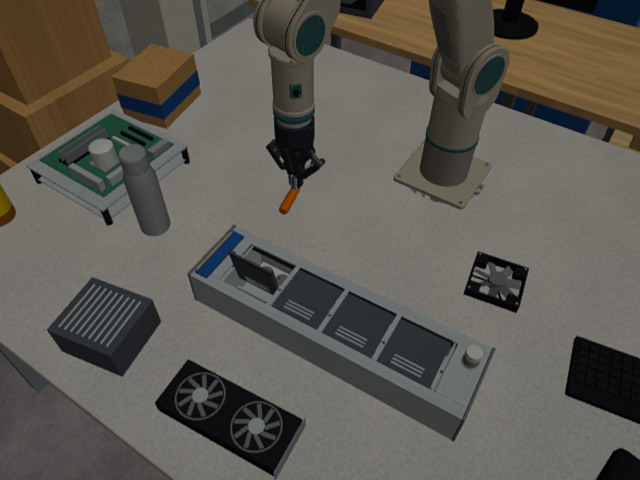

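View pics/t8.png

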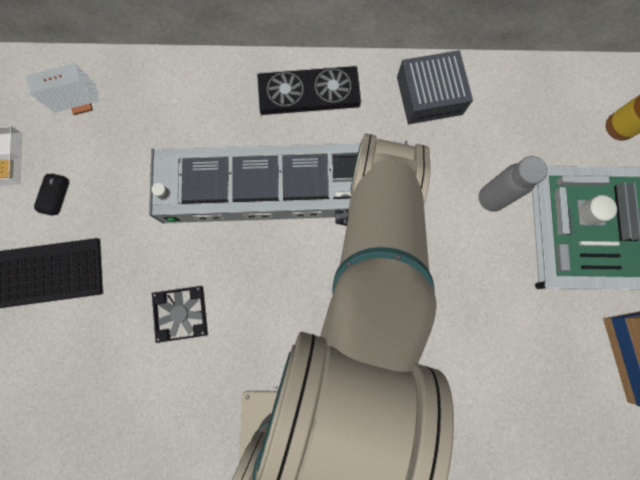

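Cover 4 stands open past upright after release, with its corners unchanged at about px (272,275) and (229,252). Covers 1–3 look flush, the bystanders haven't moved, and the arm is clear at 222 mm.

```bash
python3 -c "
from cell import finish_job
print(finish_job())"
```

```text
the job is handed in; nothing more can be done
None
```

Cover 4 (rightmost) was the loose one. It is now open against its stop, and the job was handed in at about 12.6 s of the 48 s allowed.

- **Finding it:** Covers 1, 2 and 3 held firm, with 14–19 N on the ribs and no more than about 1 mm of give. Cover 4 sank under about 1 N.
- **Opening it:** I pressed its tail down to about 60°, past the jamming range. Then I pushed the raised edge over from the robot side until the force rose to 8 N with no further travel. The highest force I read was about 20 N, but readings came only at the end of each move.
- **Last checks:** After release, cover 4's edge in the scene picture fits about 100° (1.75 rad). The other three covers look shut, the bystanders look unmoved by eye, and the arm is clear of everything.
- **Limits of the checks:** In the final top view the arm hid cover 4, the memory module and the screwdriver, so those were confirmed in the scene view only. There the gripper also covered part of the screwdriver. An earlier corner reading of the half-raised cover was about 2 px off its predicted position, so camera angles are good to roughly 5°.

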